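Cap the ports and start the leak test

TASK

Get the leak tester running: push both orange caps on the manifold down until they are fully home, and slide the keypad shutter fully open by its rib, first moving the tin that stands in its way aside so that it stays upright on the worktop. Then press the blue, the yellow and the green key in that order, one at a time, each fully down for about half a second and let up again. Never press the red key or any key before caps and shutter are done, and do not disturb the other things on the bench.

Things in the scene. Friction and masses are not known exactly. Their poses are not given: they have to be found in the camera images.
- console: blue leak-test console fixed to the worktop, 170 mm along its x, 130 mm along its y, keypad face 45 mm above the worktop. Origin: under its centre, on the worktop. Its x points away from the robot, its y to the left. The 2 x 2 keypad (key centres 50 mm apart) is centred at x = -10 mm, y = 0; two aluminium guide rails along y, 64 mm high, stand at x = -72.5 and +52.5 mm (7 mm wide)
- shutter (a joint): flat aluminium shutter over the keypad, 116 mm along console x, 118 mm along y, top face 61 mm above the worktop, 5 mm thick. The joint is its travel in m toward console +y: 0 covers the keys, 0.112 is the end stop (fully open); it then overhangs the console's +y end, reaching y = 171 mm at x = -68 to +48 mm of the console, with its underside 56 mm above the worktop. Sliding it takes about 3 N and it stays where it is left. Starts at 0 to 0.018
- shutter_rib (a point): top centre of the black push rib on the shutter, 82 mm above the worktop. The rib is 70 mm long along console x, 10 mm thick along y, 21 mm tall above the shutter; at joint 0 it stands at console y = 25 mm, and moves with the shutter. It is pushed from its -y side, where the shutter's flat top extends 79 mm
- manifold: aluminium manifold block fixed to the worktop, 80 mm along its x, 170 mm along its y, 36 mm high; origin under its centre on the worktop. Two tapered steel ports stand on it at y = -45 and +45 mm, each carrying an orange cap
- cap_left (a joint): orange cap on the manifold's left port (+45 mm in manifold y), diameter 55 mm at the foot and 49 mm at its flat top, 46 mm tall. The joint is how far it has been pushed down the taper, in m: 0.014 is fully home on the brass collar, 0 is 14 mm above that; starts at 0 to 0.006. It takes about 10 N straight down to move and friction holds it where it is left
- cap_left_top (a point): centre of that cap's flat top; 86 mm above the worktop when the cap is home
- cap_right (a joint): orange cap on the manifold's right port (-45 mm in manifold y), diameter 55 mm at the foot and 49 mm at its flat top, 46 mm tall. The joint is how far it has been pushed down the taper, in m: 0.014 is fully home on the brass collar, 0 is 14 mm above that; starts at 0 to 0.006. It takes about 10 N straight down to move and friction holds it where it is left
- cap_right_top (a point): centre of that cap's flat top; 86 mm above the worktop when the cap is home
- key_blue (a joint): blue round spring key of the console's keypad, diameter 32 mm; which key sits in which of the four places varies. The joint is its press in m: 0 up, 0.006 fully down; starts to move at about 1.5 N, fully down at 5 N, springs back
- key_blue_top (a point): centre of that key's flat top; 54 mm above the worktop when up
- key_yellow (a joint): yellow round spring key of the console's keypad, diameter 32 mm; which key sits in which of the four places varies. The joint is its press in m: 0 up, 0.006 fully down; starts to move at about 1.5 N, fully down at 5 N, springs back
- key_yellow_top (a point): centre of that key's flat top; 54 mm above the worktop when up
- key_green (a joint): green round spring key of the console's keypad, diameter 32 mm; which key sits in which of the four places varies. The joint is its press in m: 0 up, 0.006 fully down; starts to move at about 1.5 N, fully down at 5 N, springs back
- key_green_top (a point): centre of that key's flat top; 54 mm above the worktop when up
- key_red (a joint): red round spring key of the console's keypad, diameter 32 mm; which key sits in which of the four places varies. The joint is its press in m: 0 up, 0.006 fully down; starts to move at about 1.5 N, fully down at 5 N, springs back
- key_red_top (a point): centre of that key's flat top; 54 mm above the worktop when up
- old_tin: upright round food tin, diameter 57 mm, 72 mm tall, 130 to 250 g, loose on the worktop beside the console's +y end, where the shutter must come out; it slides upright when pushed below about 40 mm. Origin: centre of its underside
- oil_bottle: bystander: squeeze bottle with amber oil, diameter 67 mm, 217 mm tall, standing behind the console, behind the manifold or between the two (the three tall things swap places); origin: centre of its underside
- spray_can: bystander: spray can with yellow cap, diameter 67 mm, 225 mm tall, standing behind the console, behind the manifold or between the two (the three tall things swap places); origin: centre of its underside
- sealer_bottle: bystander: white squeeze bottle with nozzle, diameter 61 mm, 221 mm tall, standing behind the console, behind the manifold or between the two (the three tall things swap places); origin: centre of its underside
- coupler: bystander: black round coupling with four steel pins, diameter 64 mm, 68 mm tall, at the back left; origin: centre of its underside
- tape_measure: bystander: yellow tape measure, 39 x 83 x 66 mm (x, y, z), at the left; origin: centre of its underside
- bore_cup_1: bystander: dark red round bore cup, diameter 69 mm, 44 mm tall, at the left; origin: centre of its underside

How it is judged (in metres and radians):
On the way, in this order (a step that is already met when the one before it is completed fails the run):
1. both caps are fully home and the shutter is fully open (value of joint each of cap_left, cap_right above 0.0115 m and value of joint shutter above 0.102 m), for 0.1 s.
2. the blue key is fully down (value of joint key_blue above 0.0048 m), for 0.25 s.
3. the yellow key is fully down (value of joint key_yellow above 0.0048 m), for 0.25 s.
4. the green key is fully down (value of joint key_green above 0.0048 m), for 0.25 s.
At the end, for the whole second after the job is handed in: Both caps within 2.5 mm of home, shutter at least 102 mm open of 112, all four keys up again, and the tin standing upright and at rest on the worktop (all of step 1 and value of joint each of key_blue, key_yellow, key_green, key_red below 0.0015 m and angle between old_tin's own z axis and vertical below 0.1 rad and height (world z) of old_tin below 0.01 m and linear speed of old_tin below 0.02 m/s); the robot touches nothing.
It fails at once if the red key is pressed (value of joint key_red above 0.0025 m).
It fails at once if a key is pressed before both caps are home and the shutter is open (value of joint any of key_blue, key_yellow, key_green, key_red above 0.003 m and not (value of joint each of cap_left, cap_right above 0.0115 m and value of joint shutter above 0.102 m)).
It fails at once if two keys are down at once (value of joint each of key_blue, key_yellow above 0.003 m or value of joint each of key_blue, key_green above 0.003 m or value of joint each of key_blue, key_red above 0.003 m or value of joint each of key_yellow, key_green above 0.003 m or value of joint each of key_yellow, key_red above 0.003 m or value of joint each of key_green, key_red above 0.003 m).
It fails at once if the tin is tipped over (angle between old_tin's own z axis and vertical above 0.5 rad).
It fails at once if a bystander is shoved by more than 30 mm or knocked over (distance of any of oil_bottle, spray_can, sealer_bottle, coupler, tape_measure, bore_cup_1 from where it was at the start of the episode above 0.03 m or angle between any of oil_bottle, spray_can, sealer_bottle, coupler, tape_measure, bore_cup_1's own z axis and vertical above 0.5 rad).
It also fails if it takes over 69 s, if anything falls off the work surface, if the arm or the gripper's body presses on something with over 40 N, if the wrist force passes 120 N, or if a joint passes its speed limit or range.

ROBOT

A 6-joint arm with a two-finger parallel gripper is mounted at the origin on the work surface; the furniture and walls round the work are solid. World frame = base frame: x ahead of the robot, y to its left, z up, the work surface at z = 0. Lengths are in mm, angles in rad, forces in N, time in s.
With the tool pointing down it reaches from about 250 to 775 mm from the base axis. Payload 4 kg.
Tool frame: the origin (TCP) lies at the very end of the fingers, on their centre line; the grasp point (between the pads) lies 19 mm behind it; z points along the fingers, y is the line along which they close (so a half turn about z gives the same grasp; the last joint's range is limited). The gripper opens to 94 mm and grips with 3 to 60 N. Pads are 16 mm wide; open, the fingers measure 119 mm over their backs; the gripper's body (75 mm by 177 mm) begins 78 mm behind the grasp point.
Start: joints at [-1.218, 0.087, 1.371, -0, 1.684, -0.103], TCP at [242.1, -493.87, 205.506] pointing down, gripper open.
Joint ranges: [-3.1, 3.1], [-0.76, 2.03], [0.27, 2.55], [-1.08, 4.22], [0.17, 2.65], [-2.57, 2.57]. Speed limits (rad/s): [2.79, 2.79, 3.14, 3.14, 3.14, 3.14].

INTERFACE

Orientations are given as [roll, pitch, yaw] about the fixed x, y, z axes, in that order (R = Rz(yaw) Ry(pitch) Rx(roll)).
In Python, from workcell import robot gives the robot as it stands. The module is installed in compiled form; this text tells all that it offers.
- The arm moves only by the tool play_rows, never from a script. Its argument "rows" is one flat list of numbers, 7 for each row, row after row: the finger opening in cm, from 0 to 9.4, then the shift along the tool's x, y, z in cm, then the turn, a rotation vector about the tool's x, y, z in degrees. In form: [claw, x, y, z, rx, ry, rz, claw, x, y, z, rx, ry, rz, ...]. A call has 1 to 8 rows; each row is the pose to reach, as a shift and turn from the pose commanded when the call began, along the tool's axes at that moment; what a row does not reach only later rows make up. A row lasts 1/10 s, in which the tool goes at most 50 mm and 8.59 degrees, less where a joint would pass 70% of its speed; a pose out of reach is approached as far as the arm can. A call with a gripper value outside its range is refused whole. The fingers move at their own pace and stop on an object; "force" is the grip in N (left out, the last holds). Time passes only in rows, so rows that repeat a pose let the fingers close. It gives the time, the measured TCP pose, the force, the opening and the grip force at its end, in the units of the state.
- robot.read_state(): the state, without advancing time (a new reading comes with each control period).
- robot.camera(name): name is "scene" or "top"; returns the picture (480x640x3 uint8, red, green, blue); there is no depth.
- robot.camera_params(name): a dict with "fx", "fy", "cx", "cy" (pixels), "R" (3x3) and "t" (3): a world point X has camera coordinates R X + t. Camera axes: x right, y down, z forward; pixel columns grow to the right and rows downward; lengths in mm; the calibration is good to about 2 mm. A picture is of the moment at which its call begins. camera_params takes no time and is no camera call.
- robot.finish_job(): hands the job in; it is judged then, once.
The state is a dict: "time_s": time; "joint_pos": joint angles; "dq": joint speeds; "joint_torque": joint torques, N m; "ee_pos": TCP position; "tcp_rot": TCP orientation; "wrist_force": force on the tool from outside, world axes, zero at the start; "torque": the same for the moment, N m; "gripper_width": opening from 0.0 (shut) to 1.0 (fully open); "grip_force": force on a finger pad.
Only numpy, scipy, OpenCV 4.12 (cv2) and the standard library are available. Lean on these libraries where they do the work, as an engineer would, in place of code of your own. Each camera call takes 0.05 s, during which the arm holds its last target. There are 200 camera calls.

## Working session

There is one attempt and no reset: what is moved stays moved. The work goes in short steps, Python scripts to look and compute and a tool call to move; the robot and the scene stay as the last step left them, time stands still between calls to the robot, and variables do not carry over. Pictures are saved under pics/ and viewed, at most 10 in all, crops included, and the job is handed in when it is done.

Besides the shell and the picture viewer there is one more tool, called after ">>>" as name(argument=value, ...) on one line, values as JSON. play_rows: Moves the arm, as the interface text tells. Its arguments: {"type":"object","properties":{"rows":{"type":"array","items":{"type":"number"}},"force":{"type":"number"}},"required":["rows"]}

```bash
mkdir -p pics; python3 - <<'E'
from workcell import robot
import cv2
for n in("scene","top"):
    im=robot.camera(n); cv2.imwrite(f"pics/{n}0.png",im[:,:,::-1]); p=robot.camera_params(n); print(n,p)
s=robot.read_state(); print(s)
E
```

```text
scene {'fx': 623.512920462216, 'fy': 623.512920462216, 'cx': 331.20546673579065, 'cy': 227.68904441391837, 'R': array([[ 0.66921701, -0.74269896, -0.02338497],
       [-0.38613941, -0.32070259, -0.86489664],
       [ 0.63485822,  0.5878334 , -0.50140496]]), 't': array([-384.47587255,  312.13821676, 1389.39673134])}
top {'fx': 434.79135448549084, 'fy': 434.79135448549084, 'cx': 321.40721574806304, 'cy': 238.65061687321707, 'R': array([[-0.01624269, -0.99984188,  0.00723778],
       [-0.97464517,  0.01421688, -0.22330399],
       [ 0.22316579, -0.01068132, -0.97472198]]), 't': array([  10.8485166 ,  572.85390868, 1000.10450773])}
{'time_s': 0.1, 'joint_pos': array([-1.21809629e+00,  8.78789564e-02,  1.37211485e+00,  1.20583288e-05,
        1.68356946e+00, -1.03091204e-01]), 'dq': array([-0.0014581 , -0.00202363, -0.00225525,  0.00074589,  0.00151326,
       -0.0019809 ]), 'joint_torque': array([ 2.27195087e-03, -3.41253912e+01, -3.03300619e+01,  7.20527256e-02,
        3.04590364e-02, -1.01207852e-04]), 'ee_pos': array([ 241.92862125, -493.38708142,  204.41642573]), 'tcp_rot': array([-3.13963373e+00, -2.14714047e-04,  4.55792378e-01]), 'wrist_force': array([-0.6139849 , -0.44017035, -0.75865298]), 'torque': array([-0.02653959, -0.07998347,  0.00083861]), 'grip_force': 0.0, 'gripper_width': 0.9997349449761583}
```

View pics/scene0.png

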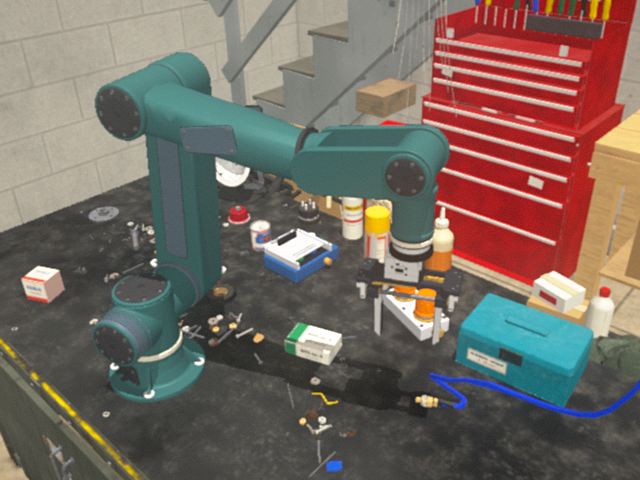

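View pics/top0.png

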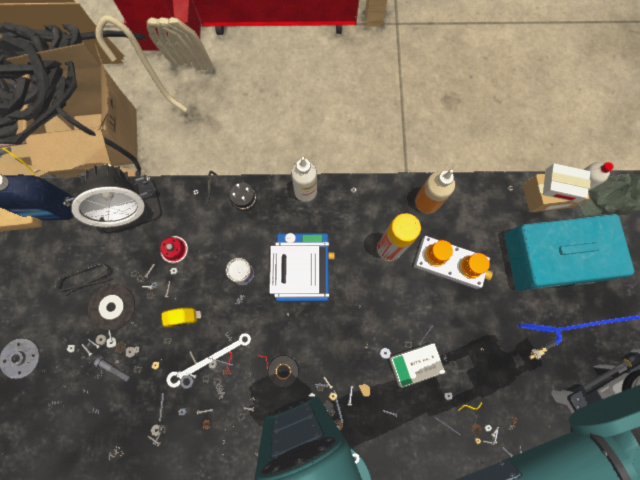

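The scene view shows the arm with the console, tin and manifold behind it. In the top view the console is at about (300,270), the rib at (284,269), the tin at (238,270), the caps at (440,252) and (476,265), and the tall things at (305,180), (400,235) and (437,190).

```bash
cat > h.py <<'E'
import numpy as np,cv2
from workcell import robot
P=robot.camera_params("top")
def ray(u,v,z,n="top"):
    p=robot.camera_params(n); R=p["R"];c=-R.T@p["t"]
    d=R.T@np.array([(u-p["cx"])/p["fx"],(v-p["cy"])/p["fy"],1]); return (c+d*(z-c[2])/d[2])
def proj(X,n="top"):
    p=robot.camera_params(n);q=p["R"]@np.array(X,float)+p["t"];return p["fx"]*q[0]/q[2]+p["cx"],p["fy"]*q[1]/q[2]+p["cy"]
E
python3 - <<'E'
from h import *
im=cv2.imread("pics/top0.png")
c=im[215:305,215:505]; cv2.imwrite("pics/crop1.png",cv2.resize(c,None,fx=2.75,fy=2.75,interpolation=cv2.INTER_CUBIC))
hsv=cv2.cvtColor(im,cv2.COLOR_BGR2HSV)
def blobs(m,box,mn=20):
    x0,y0,x1,y1=box; k=np.zeros_like(m);k[y0:y1,x0:x1]=m[y0:y1,x0:x1]
    n,l,s,ce=cv2.connectedComponentsWithStats(k)
    for i in range(1,n):
        if s[i,4]>=mn:
            cs,_=cv2.findContours((l==i).astype(np.uint8),0,2); print(s[i],ce[i].round(1),cv2.minAreaRect(max(cs,key=cv2.contourArea)))
print("orange");blobs(cv2.inRange(hsv,(5,150,120),(18,255,255)),(420,230,500,290))
print("white shutter");blobs(cv2.inRange(hsv,(0,0,170),(180,60,255)),(262,225,340,305))
print("black");blobs(cv2.inRange(hsv,(0,0,0),(180,255,70)),(275,245,300,295))
print("blue");blobs(cv2.inRange(hsv,(95,120,50),(125,255,255)),(262,225,340,305))
print("manifold");blobs(cv2.inRange(hsv,(0,0,150),(180,60,255)),(405,225,500,300))
print("tin");blobs(cv2.inRange(hsv,(0,0,120),(180,70,255)),(215,250,262,295))
print("camera pos", -P["R"].T@P["t"])
E
```

```text
orange
[426 243  22  22 187] [433.6 256.1] ((434.8000183105469, 255.40000915527344), (22.0, 15.199999809265137), 53.13010025024414)
[461 255  21  23 207] [468.3 267.8] ((469.50006103515625, 267.5000305175781), (21.913463592529297, 15.652474403381348), 63.43495178222656)
white shutter
[ 270  233   59   64 2587] [295.7 268.2] ((298.6948547363281, 265.1277770996094), (56.87451934814453, 63.58915328979492), 2.2906100749969482)
black
[282 255   3  27  57] [282.9 268. ] ((283.0, 268.0), (2.0, 26.0), 0.0)
blue
[277 233   9   9  72] [280.7 237. ] ((281.0, 237.0), (8.0, 8.0), 90.0)
[294 233  34   9 145] [310.3 236. ] ((310.5, 237.0), (8.0, 33.0), 90.0)
[326 247   3  46 128] [326.9 270.7] ((327.0, 269.5), (45.0, 2.0), 90.0)
[276 297  53   5 210] [302.  299.5] ((302.0, 299.0), (4.0, 52.0), 90.0)
manifold
[ 416  236   70   51 1011] [449.  263.4] ((452.8908386230469, 261.3573913574219), (70.3896255493164, 31.3728084564209), 18.88608741760254)
tin
[226 258  25  25 482] [237.7 269.7] ((238.0, 270.0), (24.0, 24.0), 90.0)
camera pos [ 335.31639383   13.38504179 1102.66589412]
```

View pics/crop1.png

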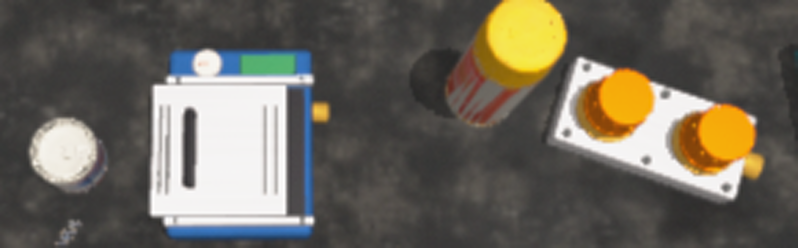

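The crop shows the tin top at crop (64,152), the shutter from x=151 to 286, the rib centre at (190,148), console face corners at (312,52) and (311,235), and cap tops at (627,97) and (727,132).

```bash
python3 - <<'E'
from h import *
g=lambda x,y,z: ray(x/2.75+215-.3,y/2.75+215-.3,z)[:2].round(1)
print("tin",g(64,152,72))
print("rib ends",g(190,109,82),g(190,187,82), "mid",g(190,148,82))
print("shutter corners TL TR BR BL",g(152,85,61),g(286,87,61),g(286,215,61),g(151,215,61))
print("console R edge",g(312,52,45),g(311,236,45),"back left",g(171,51,45),"front left",g(168,236,45))
print("rail far L,R",g(167,80,64),g(313,80,64),"near",g(164,220,64),g(313,221,64))
for z in(86,97):print("caps",g(627,97,z),g(727,132,z))
print("manifold corners z36",g(577,57,36),g(757,118,36),g(735,198,36),g(550,138,36))
# bystanders near
print("spray cap top z225",g(525,36,225),"base-ish",g(478,110,10))
for n,u,v,z in(("sealer",303,161,221),("oil",446,176,217),("coupler",242,187,68),("redcup",173,247,44),("tape",180,315,66),("sealer base",306,197,0),("oil base",430,208,0)): print(n,ray(u,v,z)[:2].round(0))
# bright-top orange
im=cv2.imread("pics/top0.png");print(im[244:258:2,443],im[252,430:440:3])
E
```

```text
tin [497.4 202.7]
rib ends [531.9  92.6] [464.   92.4] mid [497.7  92.5]
shutter corners TL TR BR BL [558.2 128.1] [554.6   8.9] [441.   10.6] [442.8 127.8]
console R edge [590.2 -15.3] [423.9 -11.1] back left [593.  112.9] front left [425.8 114.4]
rail far L,R [561.9 114.5] [560.  -15.2] near [438.  116.2] [435.1 -12.7]
caps [ 536.1 -287.1] [ 504.  -371.2]
caps [ 533.9 -283.9] [ 502.2 -367.1]
manifold corners z36 [ 584.1 -258.8] [ 524.8 -418.7] [ 452.5 -391.5] [ 509.2 -229.2]
spray cap top z225 [ 556.9 -172.2] base-ish [ 540.8 -169.7]
sealer [710.  41.]
oil [ 673. -268.]
coupler [708. 199.]
redcup [562. 370.]
tape [394. 337.]
sealer base [702.  40.]
oil base [ 667. -288.]
[[ 10 169 246]
 [ 10 170 246]
 [ 10 171 246]
 [ 10 173 246]
 [ 10 173 246]
 [ 10 175 246]
 [ 10 176 246]] [[ 10  73 141]
 [ 10 123 226]
 [ 10 174 246]
 [ 10 174 246]]
```

```bash
cat >> h.py <<'E'
from scipy.spatial.transform import Rotation as Ro
def go(*targets):
    s=robot.read_state(); R=Ro.from_euler('xyz',s["tcp_rot"]); p=s["ee_pos"]
    print("t",round(s["time_s"],2),"p",p.round(1),"rpy",np.degrees(s["tcp_rot"]).round(1),"F",s["wrist_force"].round(1),"w",round(s["gripper_width"],3),"q6",round(s["joint_pos"][5],2))
    for x,y,z,yaw in targets:
        T=Ro.from_euler('xyz',[180,0,yaw],degrees=True)
        print((x,y,z,yaw),"->",(R.inv().apply(np.array([x,y,z])-p)/10).round(2),np.degrees((R.inv()*T).as_rotvec()).round(1))
E
python3 -c "
from h import *
go((502,-367,125,50),(534,-285,125,50))"
```

```text
t 0.1 p [ 241.9 -493.4  204.4] rpy [-179.9   -0.    26.1] F [-0.6 -0.4 -0.8] w 1.0 q6 -0.1
(502, -367, 125, 50) -> [28.91  0.11  7.95] [ -0.1  -0.  -23.9]
(534, -285, 125, 50) -> [35.4  -5.84  7.96] [ -0.1  -0.  -23.9]
```

>>> play_rows(rows=[0, 5, 0, 0, 0, 0, -6, 0, 10, 0, 0, 0, 0, -12, 0, 15, 0, 1, 0, 0, -18, 0, 20, 0.1, 3, 0, 0, -24, 0, 24.5, 0.1, 5, 0, 0, -24, 0, 28.9, 0.1, 7, 0, 0, -24, 0, 28.9, 0.1, 8, 0, 0, -24, 0, 28.9, 0.1, 8, 0, 0, -24], force=20)

```text
time_s: 0.9
ee_pos: [501.3, -365.7, 122.0]
tcp_rot: [-3.135, 0.001, 0.877]
wrist_force: [0.1, 0.2, -0.6]
gripper_width: 0.354
grip_force: 0.0
```

```bash
python3 -c "
from h import *
go((502,-367,100,50),(502,-367,85,50))"
```

```text
t 0.9 p [ 501.3 -365.7  122. ] rpy [-179.6    0.    50.3] F [ 0.1  0.2 -0.6] w 0.354 q6 -0.03
(502, -367, 100, 50) -> [-0.05  0.15  2.2 ] [-0.4  0.   0.3]
(502, -367, 85, 50) -> [-0.05  0.16  3.7 ] [-0.4  0.   0.3]
```

>>> play_rows(rows=[0, 0, 0.1, 0, 0, 0, 0, 0, 0, 0.1, 0, 0, 0, 0, 0, 0, 0.1, 0.5, 0, 0, 0, 0, 0, 0.1, 1, 0, 0, 0, 0, 0, 0.1, 1.5, 0, 0, 0, 0, 0, 0.1, 2, 0, 0, 0, 0, 0, 0.1, 2.5, 0, 0, 0, 0, 0, 0.1, 3, 0, 0, 0])

```text
time_s: 1.7
ee_pos: [502.7, -368.1, 94.8]
tcp_rot: [-3.141, 0.0, 0.875]
wrist_force: [0.0, -0.9, 0.0]
gripper_width: 0.004
grip_force: 0.0
```

>>> play_rows(rows=[0, 0, 0, 0.2, 0, 0, 0, 0, 0, 0, 0.4, 0, 0, 0, 0, 0, 0, 0.6, 0, 0, 0, 0, 0, 0, 0.6, 0, 0, 0])

```text
time_s: 2.1
ee_pos: [502.8, -368.2, 91.6]
tcp_rot: [3.141, 0.0, 0.875]
wrist_force: [-2.7, 2.3, 7.3]
gripper_width: 0.009
grip_force: 3.5
```

>>> play_rows(rows=[0, 0, 0, 0.2, 0, 0, 0, 0, 0, 0, 0.4, 0, 0, 0, 0, 0, 0, 0.6, 0, 0, 0, 0, 0, 0, 0.6, 0, 0, 0])

```text
time_s: 2.5
ee_pos: [502.9, -368.2, 86.2]
tcp_rot: [3.14, 0.0, 0.875]
wrist_force: [-3.0, 2.1, 9.6]
gripper_width: 0.007
grip_force: 4.6
```

>>> play_rows(rows=[0, 0, 0, 0.2, 0, 0, 0, 0, 0, 0, 0.3, 0, 0, 0, 0, 0, 0, 0.3, 0, 0, 0])

```text
time_s: 2.8
ee_pos: [503.0, -368.3, 86.1]
tcp_rot: [3.139, 0.001, 0.875]
wrist_force: [-6.4, 4.0, 18.3]
gripper_width: 0.005
grip_force: 9.0
```

>>> play_rows(rows=[0, 0, 0, -2.5, 0, 0, 0, 0, 0, 0, -4, 0, 0, 0, 0, 4.2, -1.5, -4, 0, 0, 0, 0, 8.4, -2.9, -4, 0, 0, 0, 0, 8.4, -2.9, -3, 0, 0, 0, 0, 8.4, -2.9, -2, 0, 0, 0, 0, 8.4, -2.9, -1, 0, 0, 0, 0, 8.4, -2.9, -1, 0, 0, 0])

```text
time_s: 3.6
ee_pos: [534.4, -285.5, 89.8]
tcp_rot: [-3.141, -0.001, 0.874]
wrist_force: [0.5, 0.1, 1.3]
gripper_width: 0.006
grip_force: 0.2
```

>>> play_rows(rows=[0, 0, 0, 0.2, 0, 0, 0, 0, 0, 0, 0.4, 0, 0, 0, 0, 0, 0, 0.6, 0, 0, 0, 0, 0, 0, 0.8, 0, 0, 0, 0, 0, 0, 0.8, 0, 0, 0])

```text
time_s: 4.1
ee_pos: [534.5, -285.8, 86.1]
tcp_rot: [3.14, -0.001, 0.873]
wrist_force: [-3.7, 4.2, 14.6]
gripper_width: 0.005
grip_force: 7.4
```

```bash
python3 -c "
from h import *
go((530,-285,150,50),(400,-285,150,50),(420,-100,150,60),(497,150,150,90),(497,203,150,90))"
```

```text
t 4.1 p [ 534.5 -285.8   86.1] rpy [ 1.799e+02 -1.000e-01  5.000e+01] F [-3.7  4.2 14.6] w 0.005 q6 0.11
(530, -285, 150, 50) -> [-0.22 -0.39 -6.39] [ 0.1 -0.1  0. ]
(400, -285, 150, 50) -> [ -8.57 -10.36  -6.42] [ 0.1 -0.1  0. ]
(420, -100, 150, 60) -> [  6.9  -20.7   -6.42] [  0.1  -0.1 -10. ]
(497, 150, 150, 90) -> [ 31.   -30.86  -6.41] [  0.1  -0.  -40. ]
(497, 203, 150, 90) -> [ 35.07 -34.26  -6.41] [  0.1  -0.  -40. ]
```

>>> play_rows(rows=[0, 0, 0, -4, 0, 0, 0, 0, 0, 0, -7, 0, 0, 0, 0, -3, -3.5, -7, 0, 0, 0, 0, -6, -7, -7, 0, 0, 0, 0, -8.5, -10.4, -7, 0, 0, 0, 0, -4.6, -13, -7, 0, 0, 0, 0, -0.8, -15.6, -7, 0, 0, 0, 0, 3, -18.2, -7, 0, 0, 0])

```text
time_s: 4.9
ee_pos: [412.8, -145.9, 151.7]
tcp_rot: [-3.141, 0.001, 0.869]
wrist_force: [0.8, -0.2, 0.6]
gripper_width: 0.003
grip_force: 0.0
```

>>> play_rows(rows=[0, 4, -2.5, 0, 0, 0, -5, 0, 8, -4.5, 0, 0, 0, -10, 2, 12, -6.5, 0, 0, 0, -15, 9, 16, -8.5, 0, 0, 0, -20, 9, 20, -10.5, 0, 0, 0, -25, 9, 24, -12.5, 0, 0, 0, -30, 9, 28, -14.5, 0, 0, 0, -36, 9, 32, -16, 0, 0, 0, -40])

```text
time_s: 5.7
ee_pos: [496.8, 203.4, 151.6]
tcp_rot: [-3.141, 0.001, 1.575]
wrist_force: [0.6, 0.3, 0.6]
gripper_width: 0.476
grip_force: 0.0
```

```bash
python3 -c "
from h import *
go((497,203,100,90),(497,203,16,90))"
```

```text
t 5.7 p [496.8 203.4 151.6] rpy [-1.80e+02  1.00e-01  9.02e+01] F [0.6 0.3 0.6] w 0.476 q6 0.28
(497, 203, 100, 90) -> [-0.03  0.03  5.16] [-0.   0.1  0.2]
(497, 203, 16, 90) -> [-0.02  0.03 13.56] [-0.   0.1  0.2]
```

>>> play_rows(rows=[9, 0, 0, 2, 0, 0, 0, 9, 0, 0, 4, 0, 0, 0, 9, 0, 0, 5, 0, 0, 0, 9, 0, 0, 5.5, 0, 0, 0, 9, 0, 0, 6, 0, 0, 0, 9, 0, 0, 6, 0, 0, 0])

```text
time_s: 6.3
ee_pos: [496.6, 202.1, 92.3]
tcp_rot: [-3.142, 0.0, 1.572]
wrist_force: [0.9, -0.3, -0.3]
gripper_width: 0.951
grip_force: 0.0
```

>>> play_rows(rows=[9, 0, 0, 2.5, 0, 0, 0, 9, 0, 0, 5, 0, 0, 0, 9, 0, 0, 7, 0, 0, 0, 9, 0, 0, 7.3, 0, 0, 0, 5, 0, 0, 7.3, 0, 0, 0, 5, 0, 0, 7.3, 0, 0, 0, 5, 0, 0, 7.3, 0, 0, 0, 5, 0, 0, 7.3, 0, 0, 0], force=10)

```text
time_s: 7.1
ee_pos: [497.3, 203.0, 20.8]
tcp_rot: [3.139, -0.001, 1.573]
wrist_force: [-0.3, 0.7, 0.6]
gripper_width: 0.658
grip_force: 0.0
```

>>> play_rows(rows=[5, 0, 0, 0, 0, 0, 0, 5, 0, 0, 0, 0, 0, 0, 5, 0, 0, 0, 0, 0, 0])

```text
time_s: 7.4
ee_pos: [497.6, 203.0, 20.6]
tcp_rot: [3.139, -0.001, 1.573]
wrist_force: [0.7, -0.3, 4.3]
gripper_width: 0.61
grip_force: 10.0
```

>>> play_rows(rows=[5, 1.5, 0, 0, 0, 0, 0, 5, 3, 0, 0, 0, 0, 0, 5, 4.5, 0, 0, 0, 0, 0, 5, 6, 0, 0, 0, 0, 0, 5, 7, 0, 0, 0, 0, 0, 5, 8, 0, 0, 0, 0, 0, 5, 8, 0, 0, 0, 0, 0, 5, 8, 0, 0, 0, 0, 0])

```text
time_s: 8.2
ee_pos: [497.0, 282.9, 20.6]
tcp_rot: [3.14, 0.0, 1.573]
wrist_force: [-0.7, -0.6, 5.9]
gripper_width: 0.609
grip_force: 10.0
```

>>> play_rows(rows=[9, 0, 0, 0, 0, 0, 0, 9, 0, 0, 0, 0, 0, 0, 9, 0, 0, 0, 0, 0, 0, 9, 0, 0, 0, 0, 0, 0, 9, 0, 0, -4, 0, 0, 0, 9, 0, 0, -8, 0, 0, 0, 9, 0, 0, -12, 0, 0, 0, 9, 0, 0, -13, 0, 0, 0])

```text
time_s: 9.0
ee_pos: [498.7, 283.9, 155.3]
tcp_rot: [3.133, -0.004, 1.573]
wrist_force: [1.0, 0.4, 0.3]
gripper_width: 0.959
grip_force: 0.0
```

```bash
python3 - <<'E'
from h import *
go((497,60,155,90),(497,60,68,90))
im=robot.camera("top");cv2.imwrite("pics/top1.png",im[200:320,200:520,::-1].repeat(2,0).repeat(2,1))
E
```

```text
t 9.0 p [498.7 283.9 155.3] rpy [179.5  -0.2  90.1] F [1.  0.4 0.3] w 0.959 q6 0.42
(497, 60, 155, 90) -> [-22.39  -0.22  -0.06] [ 0.5 -0.2  0.1]
(497, 60, 68, 90) -> [-22.42  -0.29   8.64] [ 0.5 -0.2  0.1]
```

View pics/top1.png

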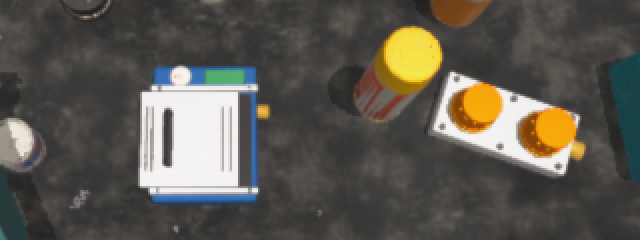

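The picture shows the tin moved left (about (20,138), upright), the shutter path clear, both caps low on the manifold and the rib at (167,138).

>>> play_rows(rows=[0, -5, 0, 0, 0, 0, 0, 0, -10, 0, 0, 0, 0, 0, 0, -15, -0.2, 0, 0, 0, 0, 0, -20, -0.2, 0, 0, 0, 0, 0, -23, -0.2, 0, 0, 0, 0, 0, -23, -0.2, 2, 0, 0, 0, 0, -23, -0.2, 3.5, 0, 0, 0, 0, -23, -0.2, 4, 0, 0, 0])

```text
time_s: 9.85
ee_pos: [492.2, 52.2, 105.4]
tcp_rot: [-3.134, -0.0, 1.572]
wrist_force: [0.3, -0.3, -0.5]
gripper_width: 0.314
grip_force: 0.0
```

>>> play_rows(rows=[0, 0, 0, 0, 0, 0, 0, 0, 0, 0, 0, 0, 0, 0, 0, 0, 0, 0, 0, 0, 0, 0, 0, 0, 0, 0, 0, 0, 0, 0, 0, 1.5, 0, 0, 0, 0, 0, 0, 3, 0, 0, 0, 0, 0, 0, 4.2, 0, 0, 0, 0, 0, 0, 4.2, 0, 0, 0])

```text
time_s: 10.65
ee_pos: [493.4, 52.8, 65.7]
tcp_rot: [-3.138, 0.0, 1.573]
wrist_force: [0.4, 1.1, 0.1]
gripper_width: 0.01
grip_force: 0.0
```

>>> play_rows(rows=[0, 1, 0.5, -0.3, 0, 0, 0, 0, 2, 0.5, -0.3, 0, 0, 0, 0, 3, 0.5, -0.3, 0, 0, 0, 0, 4, 0.5, -0.3, 0, 0, 0, 0, 5, 0.5, -0.3, 0, 0, 0, 0, 6, 0.5, -0.3, 0, 0, 0, 0, 7, 0.5, -0.3, 0, 0, 0, 0, 8, 0.5, -0.3, 0, 0, 0])

```text
time_s: 11.45
ee_pos: [499.6, 133.4, 70.5]
tcp_rot: [3.141, 0.0, 1.573]
wrist_force: [1.1, -3.6, 1.5]
gripper_width: 0.004
grip_force: 1.5
```

>>> play_rows(rows=[0, 1, 0, 0, 0, 0, 0, 0, 2, 0, 0, 0, 0, 0, 0, 2.8, 0, 0, 0, 0, 0, 0, 3.4, 0, 0, 0, 0, 0, 0, 3.8, 0, 0, 0, 0, 0, 0, 3.8, 0, 0, 0, 0, 0])

```text
time_s: 12.05
ee_pos: [498.8, 171.7, 70.1]
tcp_rot: [-3.14, -0.001, 1.573]
wrist_force: [-1.1, 0.3, 0.7]
gripper_width: 0.005
grip_force: 0.0
```

>>> play_rows(rows=[0, 0.2, 0, 0, 0, 0, 0, 0, 0.4, 0, 0, 0, 0, 0, 0, 0.6, 0, 0, 0, 0, 0])

```text
time_s: 12.35
ee_pos: [498.7, 174.8, 70.0]
tcp_rot: [-3.139, 0.005, 1.572]
wrist_force: [-1.3, -9.6, 1.3]
gripper_width: 0.004
grip_force: 4.7
```

>>> play_rows(rows=[0, 0.2, 0, 0, 0, 0, 0, 0, 0.4, 0, 0, 0, 0, 0, 0, 0.4, 0, 0, 0, 0, 0])

```text
time_s: 12.65
ee_pos: [498.6, 174.8, 70.1]
tcp_rot: [-3.139, 0.012, 1.571]
wrist_force: [-1.5, -14.5, 3.8]
gripper_width: 0.005
grip_force: 7.8
```

>>> play_rows(rows=[0, -2, 0, 0, 0, 0, 0, 0, -2, 0, -4, 0, 0, 0, 0, -2, 0, -8, 0, 0, 0, 0, 3, 0, -8, 0, 0, 0, 0, 7, 0, -8, 0, 0, 0, 0, 11, 0, -8, 0, 0, 0, 0, 11, 0, -8, 0, 0, 0])

```text
time_s: 13.35
ee_pos: [497.9, 295.5, 149.8]
tcp_rot: [-3.14, -0.003, 1.578]
wrist_force: [-0.1, -0.2, -0.5]
gripper_width: 0.012
grip_force: 0.0
```

```bash
python3 - <<'E'
from h import *
im=robot.camera("top")[:,:,::-1]
cv2.imwrite("pics/top2.png",cv2.resize(im[215:315,200:360],None,fx=5,fy=5,interpolation=cv2.INTER_CUBIC))
go((500,50,100,90))
hsv=cv2.cvtColor(np.ascontiguousarray(im),cv2.COLOR_BGR2HSV)
for n,lo,hi in(("blue",(95,120,60),(128,255,255)),("yellow",(20,120,100),(35,255,255)),("green",(40,90,50),(85,255,255)),("red",(0,130,80),(8,255,255)),("red2",(170,130,80),(180,255,255))):
    m=cv2.inRange(hsv,lo,hi); m[:235]=0;m[305:]=0;m[:,:265]=0;m[:,340:]=0
    k,l,s,c=cv2.connectedComponentsWithStats(m)
    for i in range(1,k):
        if s[i,4]>25: print(n,s[i],c[i].round(1),ray(*c[i],54)[:2].round(1))
E
```

```text
t 13.4 p [498.2 293.1 149.7] rpy [-179.9   -0.    90.3] F [ 0.6  0.1 -0.1] w 0.002 q6 0.43
(500, 50, 100, 90) -> [-24.32   0.04   4.95] [-0.1 -0.   0.3]
blue [277 235   8   7  56] [280.5 238. ] [578.5 103. ]
blue [295 235   7   7  44] [298.3 238. ] [577.9  58.9]
blue [323 235   5   7  35] [325. 238.] [576.9  -7. ]
blue [326 247   3  46 128] [326.9 270.7] [495.2 -10.2]
blue [306 253  13  14 141] [312.  259.5] [523.5  25.8]
blue [276 297  53   5 210] [302.  299.5] [426.6  50.9]
yellow [285 253  14  14 154] [291.6 259.5] [524.2  75.7]
yellow [329 252   5   7  26] [331.1 255.1] [533.6 -21.3]
green [302 235  20   7 138] [311.6 238. ] [577.4  26. ]
green [306 273  13  14 142] [312.  279.8] [473.5  26.3]
red [285 273  14  14 151] [291.4 279.8] [474.4  76.2]
```

View pics/top2.png

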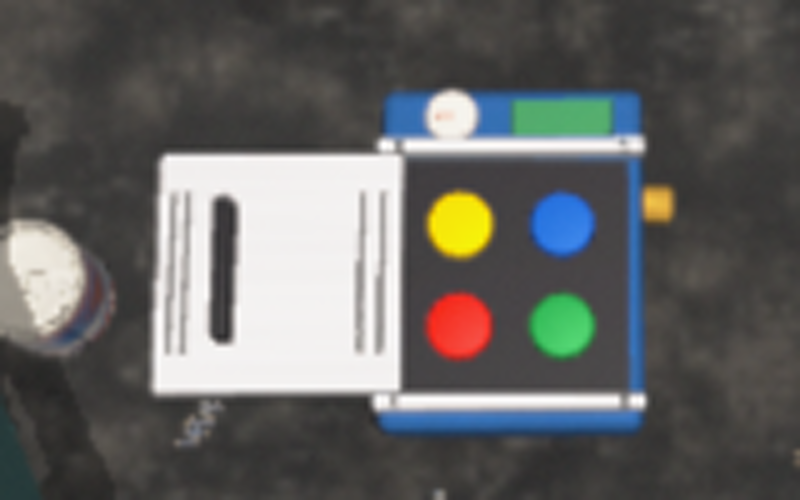

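The shutter is fully open and the tin is clear. Keys in the crop are yellow (460,225), blue (562,223), red (459,326) and green (562,325).

>>> play_rows(rows=[0, -5, 0.5, 0, 0, 0, 0, 0, -10, 1, 0, 0, 0, 0, 0, -15, 1.5, 0, 0, 0, 0, 0, -20, 2, 0, 0, 0, 0, 0, -24, 2.4, 0, 0, 0, 0, 0, -26.7, 2.6, 1, 0, 0, 0, 0, -26.7, 2.6, 4, 0, 0, 0, 0, -26.7, 2.6, 7, 0, 0, 0])

```text
time_s: 14.2
ee_pos: [526.0, 21.7, 80.5]
tcp_rot: [3.139, -0.0, 1.569]
wrist_force: [0.8, -0.3, -0.3]
gripper_width: 0.002
grip_force: 0.0
```

```bash
python3 -c "
from h import *
go((523.5,25.8,60,90),(523.5,25.8,48,90))"
```

```text
t 14.2 p [526.   21.7  80.5] rpy [179.9  -0.   89.9] F [ 0.8 -0.3 -0.3] w 0.002 q6 -0.07
(523.5, 25.8, 60, 90) -> [ 0.41 -0.26  2.05] [ 0.1 -0.  -0.1]
(523.5, 25.8, 48, 90) -> [ 0.41 -0.26  3.25] [ 0.1 -0.  -0.1]
```

>>> play_rows(rows=[0, 0.2, -0.2, 1, 0, 0, 0, 0, 0.2, -0.2, 2, 0, 0, 0, 0, 0.2, -0.2, 2, 0, 0, 0, 0, 0.2, -0.2, 2, 0, 0, 0])

```text
time_s: 14.6
ee_pos: [524.5, 25.9, 61.7]
tcp_rot: [3.14, 0.0, 1.573]
wrist_force: [-0.4, -0.1, 0.3]
gripper_width: 0.006
grip_force: 0.0
```

>>> play_rows(rows=[0, 0, 0, 0.4, 0, 0, 0, 0, 0, 0, 0.8, 0, 0, 0, 0, 0, 0, 1.1, 0, 0, 0, 0, 0, 0, 1.4, 0, 0, 0, 0, 0, 0, 1.7, 0, 0, 0, 0, 0, 0, 1.7, 0, 0, 0])

```text
time_s: 15.2
ee_pos: [525.0, 25.9, 48.0]
tcp_rot: [3.138, 0.0, 1.573]
wrist_force: [-5.4, 0.3, 18.5]
gripper_width: 0.005
grip_force: 9.5
```

>>> play_rows(rows=[0, 0, 0, 0, 0, 0, 0, 0, 0, 0, 0, 0, 0, 0, 0, 0, 0, 0, 0, 0, 0, 0, 0, 0, 0, 0, 0, 0, 0, 0, 0, -1, 0, 0, 0, 0, 0, 0, -2, 0, 0, 0, 0, 0, 0, -3, 0, 0, 0, 0, 0, 0, -3, 0, 0, 0])

```text
time_s: 16.0
ee_pos: [524.5, 25.7, 74.7]
tcp_rot: [3.14, 0.0, 1.573]
wrist_force: [0.2, -1.6, 0.1]
gripper_width: 0.003
grip_force: 0.0
```

>>> play_rows(rows=[0, 2.5, 0, 0, 0, 0, 0, 0, 5, 0, 0, 0, 0, 0, 0, 5, 0, 0, 0, 0, 0, 0, 5, 0, 0.6, 0, 0, 0, 0, 5, 0, 1.3, 0, 0, 0, 0, 5, 0, 1.3, 0, 0, 0])

```text
time_s: 16.6
ee_pos: [522.4, 74.9, 58.4]
tcp_rot: [-3.138, 0.001, 1.572]
wrist_force: [0.3, 0.3, -0.7]
gripper_width: 0.001
grip_force: 0.0
```

>>> play_rows(rows=[0, 0, 0, 0.4, 0, 0, 0, 0, 0, 0, 0.8, 0, 0, 0, 0, 0, 0, 1.2, 0, 0, 0, 0, 0, 0, 1.6, 0, 0, 0, 0, 0, 0, 1.7, 0, 0, 0, 0, 0, 0, 1.7, 0, 0, 0, 0, 0, 0, 1.7, 0, 0, 0, 0, 0, 0, 1.7, 0, 0, 0])

```text
time_s: 17.4
ee_pos: [524.0, 75.2, 48.0]
tcp_rot: [3.14, 0.001, 1.573]
wrist_force: [-8.5, -2.0, 20.1]
gripper_width: 0.003
grip_force: 10.0
```

>>> play_rows(rows=[0, 0, 0, 0, 0, 0, 0, 0, 0, 0, 0, 0, 0, 0, 0, 0, 0, 0, 0, 0, 0])

```text
time_s: 17.7
ee_pos: [524.0, 75.2, 48.0]
tcp_rot: [3.14, 0.001, 1.573]
wrist_force: [-8.4, -1.0, 19.9]
gripper_width: 0.005
grip_force: 10.0
```

>>> play_rows(rows=[0, 0, 0, -1, 0, 0, 0, 0, 0, 0, -2, 0, 0, 0, 0, 0, 0, -3, 0, 0, 0, 0, 0, 0, -3, 0, 0, 0])

```text
time_s: 18.1
ee_pos: [524.8, 75.9, 74.9]
tcp_rot: [3.139, -0.0, 1.573]
wrist_force: [0.4, -0.2, 0.5]
gripper_width: 0.005
grip_force: 0.0
```

>>> play_rows(rows=[0, -2.5, -2.5, 0, 0, 0, 0, 0, -5, -5, 0, 0, 0, 0, 0, -5, -5, 0, 0, 0, 0, 0, -5, -5, 0.3, 0, 0, 0, 0, -5, -5, 0.8, 0, 0, 0, 0, -5, -5, 0.8, 0, 0, 0, 0, -5, -5, 0.8, 0, 0, 0])

```text
time_s: 18.8
ee_pos: [474.0, 26.2, 65.0]
tcp_rot: [-3.141, -0.0, 1.574]
wrist_force: [-0.1, -0.2, -0.1]
gripper_width: 0.007
grip_force: 0.0
```

>>> play_rows(rows=[0, 0, 0, 0.5, 0, 0, 0, 0, 0, 0, 1, 0, 0, 0, 0, 0, 0, 1.4, 0, 0, 0, 0, 0, 0, 1.8, 0, 0, 0, 0, 0, 0, 2.1, 0, 0, 0, 0, 0, 0, 2.1, 0, 0, 0, 0, 0, 0, 2.1, 0, 0, 0, 0, 0, 0, 2.1, 0, 0, 0])

```text
time_s: 19.6
ee_pos: [474.1, 25.8, 48.0]
tcp_rot: [3.14, -0.0, 1.573]
wrist_force: [-7.0, 0.5, 17.8]
gripper_width: 0.01
grip_force: 9.0
```

>>> play_rows(rows=[0, 0, 0, 0, 0, 0, 0, 0, 0, 0, 0, 0, 0, 0, 0, 0, 0, 0, 0, 0, 0])

```text
time_s: 19.9
ee_pos: [474.1, 25.9, 48.0]
tcp_rot: [3.14, -0.0, 1.573]
wrist_force: [-7.3, -0.4, 17.7]
gripper_width: 0.006
grip_force: 9.0
```

>>> play_rows(rows=[0, 0, 0, -2, 0, 0, 0, 0, 0, 0, -5, 0, 0, 0, 0, 0, 0, -9, 0, 0, 0, 0, 0, -4, -10, 0, 0, 0, 0, 0, -8, -10, 0, 0, 0, 0, 0, -8, -10, 0, 0, 0, 0, 0, -8, -10, 0, 0, 0])

```text
time_s: 20.6
ee_pos: [393.5, 25.5, 144.3]
tcp_rot: [3.14, 0.0, 1.573]
wrist_force: [0.1, 0.5, -1.0]
gripper_width: 0.004
grip_force: 0.0
```

```bash
python3 - <<'E'
from h import *
im=robot.camera("scene")[:,:,::-1]
cv2.imwrite("pics/scene2.png",cv2.resize(im[180:360,220:480],None,fx=3,fy=3,interpolation=cv2.INTER_CUBIC))
go()
E
```

```text
t 20.65 p [394.2  25.4 144.4] rpy [179.9   0.   90.1] F [-0.3  0.1 -0.4] w 0.003 q6 -0.08
```

View pics/scene2.png

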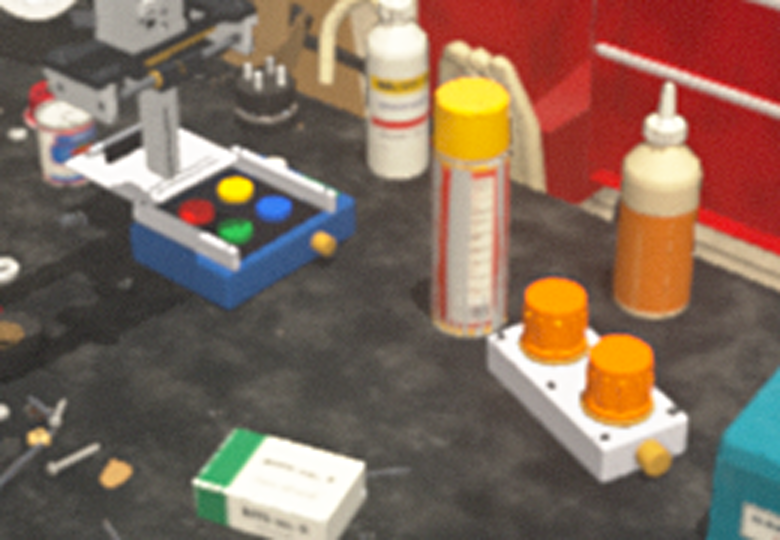

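The picture shows both caps seated (555,318 and 620,378), all four keys up around (235,210), the shutter open and the tin upright at (65,140). The gripper is clear of everything.

```bash
python3 -c "
from workcell import robot
print(robot.finish_job())"
```

```text
the job is handed in; nothing more can be done
None
```

I handed the job in at about 21 s of robot time: both caps are pushed home, the tin is moved aside and upright, the shutter is fully open, and blue, yellow and green were pressed in that order and let up; the hand-in returned no verdict.

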